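Make up two cleat kits at the sheet-metal bench

ROBOT

A 6-joint arm with a two-finger parallel gripper is mounted at the origin on the work surface. World frame = base frame: x ahead of the robot, y to its left, z up, the work surface at z = 0. Lengths are in m, angles in rad, forces in N, time in s.
With the tool pointing down it reaches from about 0.325 to 0.85 m from the base axis. Payload 4.4 kg.
Tool frame: the origin (TCP) lies at the very end of the fingers, on their centre line; the grasp point (between the pads) lies 19 mm behind it; z points along the fingers, y is the line along which they close (so a half turn about z gives the same grasp; the last joint's range is limited). The gripper opens to 94 mm and grips with 3 to 60 N. Pads are 16 mm wide; open, the fingers measure 119 mm over their backs; the gripper's body (75 mm by 177 mm) begins 78 mm behind the grasp point.
Start: joints at [1.085, 0.207, 1.542, -0, 1.393, -0.15], TCP at [0.189, 0.543, 0.18] pointing down, gripper open.
Joint ranges: [-2.73, 2.73], [-0.86, 2.22], [0.23, 2.46], [-1.11, 4.25], [0.08, 2.63], [-2.82, 2.82]. Speed limits (rad/s): [2.79, 2.79, 3.14, 3.14, 3.14, 3.14].

INTERFACE

Orientations are given as [roll, pitch, yaw] about the fixed x, y, z axes, in that order (R = Rz(yaw) Ry(pitch) Rx(roll)).
In Python, from station import bot gives the robot as it stands.
- The arm moves only by the tool arm_command, never from a script. Its argument "commands" is a list of rows, each a list of 7 numbers: the shift along the tool's x, y, z in mm, then the turn, a rotation vector about the tool's x, y, z in degrees, then the finger opening in mm, from 0 to 94. In form: [[x, y, z, wx, wy, wz, fingers], ...]. A call has 1 to 20 rows; each row shifts and turns the commanded pose from where the row before left it, along the tool's axes as they then stand; what a row does not reach is not made up. A row lasts 1/10 s, in which the tool goes at most 50 mm and 8.59 degrees, less where a joint would pass 70% of its speed; a pose out of reach is approached as far as the arm can. A call with a gripper value outside its range is refused whole. The fingers move at their own pace and stop on an object; the grip force is fixed at half the most. Time passes only in rows, so rows that do not move let the fingers close. It gives the time, the measured TCP pose, the force, the opening and the grip force at its end, in the units of the state.
- bot.observe(): the state, without advancing time (a new reading comes with each control period).
- bot.capture(name): name is "scene" or "top" or "wrist"; returns a dict with "img" (420x560x3 uint8, red, green, blue), "fx", "fy", "cx", "cy" (pixels), "distortion" ([k1, k2, p1, p2, k3] as OpenCV has them; the pictures are not rectified), "eye" and "attitude" of the camera in the world; the wrist camera has in their place "T_tool_cam" (4x4, takes a point from camera to tool coordinates, whose origin is the TCP and whose axes are the flange's). Camera axes: x right, y up, looking along -z (the intrinsics and any distortion apply to the point x, -y, -z); pixel columns grow to the right and rows downward; lengths in m; the calibration is good to about 2 mm. A picture is of the moment at which its call begins: read the wrist's pose just before it. There is no depth.
- bot.sign_off(): hands the job in; it is judged then, once.
The state is a dict: "time": time; "joints": joint angles; "qd": joint speeds; "effort": joint torques, N m; "eef_pos": TCP position; "tcp_rot": TCP orientation; "force": force on the tool from outside, world axes, zero at the start; "wrist_torque": the same for the moment, N m; "opening": finger opening in m; "grasp_force": force on a finger pad.
Only numpy, scipy, OpenCV 4.12 (cv2) and the standard library are available. Lean on these libraries where they do the work, as an engineer would, in place of code of your own. Each camera call takes 0.05 s, during which the arm holds its last target. There are 200 camera calls.

TASK

Make up two assembly kits from the loose stock in the middle of the bench: the T-section cleat and the slim tall spacer tube go into the tray with two compartments; the angle cleat, the wide steel collar and the drilled wooden block go into the tray with three compartments. Put one piece in each compartment, standing upright on the tray floor the same way up as it stood on the bench, and let go. Leave the steel hexagon bar and the steel bucking bar where they are.

Things in the scene. Friction and masses are not known exactly. Their poses are not given: they have to be found in the camera images.
- tray2: Fixed kit tray, white plastic walls and grey floor, with TWO square compartments in a row, 172 x 88 mm and 16 mm high overall. Origin: centre of the underside, on the bench; x runs along the row, y across, z up. Each compartment is 80 x 80 mm inside, floor 4 mm above the bench, walls and divider 4 mm thick; compartment centres at x = -42 and +42 mm, y = 0. Trays may stand left or right.
- tray3: Fixed kit tray, white plastic walls and grey floor, with THREE square compartments in a row, 256 x 88 mm and 16 mm high overall. Origin and axes as the other tray, same compartments; their centres at x = -84, 0 and +84 mm, y = 0.
- tee_centre (a point): Aluminium T-section cleat (an upside-down T): foot 46 (x) x 44 (y) x 8 mm, with an upright web 10 mm thick in x and 44 mm long in y rising from the MIDDLE of the foot; 55 mm high in all, about 0.1 kg; stands on the bench at the start; point at its centre, half-way up; z up.
- angle_centre (a point): Aluminium angle cleat (an L): the same foot, 46 (x) x 44 (y) x 8 mm, but the upright web, 10 mm thick in x and 44 mm long in y, rises from one EDGE of the foot, its mid-plane at x = -18 mm; 55 mm high in all, about 0.1 kg; stands on the bench at the start; point at its centre, half-way up; z up (middle of the foot in x and y, so 18 mm beside the web's mid-plane).
- tube_centre (a point): Slim tall aluminium spacer tube, upright, 24 mm outside and 16 mm inside diameter, 60 mm high, about 0.05 kg; stands on the bench at the start; point at its centre, half-way up; z up.
- collar_centre (a point): Wide steel collar (thick ring), axis upright, 42 mm outside and 24 mm inside diameter, 40 mm high, about 0.25 kg; stands on the bench at the start; point at its centre, half-way up; z up.
- block_centre (a point): Wooden drill-backing block with two holes drilled down through it, 52 (x) x 36 (y) x 42 mm high, about 0.06 kg; stands on the bench at the start; point at its centre, half-way up; z up.
- hexbar_centre (a point): Dark steel off-cut of solid hexagonal bar, upright, 36 mm across corners, 45 mm high, 0.3 kg; not part of either kit; stands on the bench at the start; point at its centre, half-way up; z up.
- bucking_centre (a point): Dark steel stepped bucking bar, 61 (x) x 28 (y) mm, 36 mm high at its +x part and 20 mm at its -x part, 0.35 kg; not part of either kit; stands on the bench at the start; point at its centre, half-way up; z up.
Mind the look-alikes: they are no part of the job. What is shaped like the part that bears angle_centre but green is not meant.

How it is judged:
At the end, for the whole second after the job is handed in: Each kit's pieces in its tray, one per compartment: centre within 38 mm of the compartment's centre in x and y, at most 4 mm above resting on the floor, upright within 0.15 rad, at rest; hexagon bar and bucking bar within 30 mm of their starts (((x of tee_centre in the frame of tray2 between -0.08 and -0.004 m and x of tube_centre in the frame of tray2 between 0.004 and 0.08 m) or (x of tee_centre in the frame of tray2 between 0.004 and 0.08 m and x of tube_centre in the frame of tray2 between -0.08 and -0.004 m)) and y of tee_centre in the frame of tray2 between -0.038 and 0.038 m and z of tee_centre in the frame of tray2 below 0.0355 m and angle between each of tee_centre, tube_centre, angle_centre, collar_centre, block_centre's own z axis and vertical below 0.15 rad and linear speed of each of tee, tube, angle, collar, block below 0.02 m/s and y of tube_centre in the frame of tray2 between -0.038 and 0.038 m and z of tube_centre in the frame of tray2 below 0.038 m and ((x of angle_centre in the frame of tray3 between -0.122 and -0.046 m and x of collar_centre in the frame of tray3 between -0.038 and 0.038 m and x of block_centre in the frame of tray3 between 0.046 and 0.122 m) or (x of angle_centre in the frame of tray3 between -0.122 and -0.046 m and x of collar_centre in the frame of tray3 between 0.046 and 0.122 m and x of block_centre in the frame of tray3 between -0.038 and 0.038 m) or (x of angle_centre in the frame of tray3 between -0.038 and 0.038 m and x of collar_centre in the frame of tray3 between -0.122 and -0.046 m and x of block_centre in the frame of tray3 between 0.046 and 0.122 m) or (x of angle_centre in the frame of tray3 between -0.038 and 0.038 m and x of collar_centre in the frame of tray3 between 0.046 and 0.122 m and x of block_centre in the frame of tray3 between -0.122 and -0.046 m) or (x of angle_centre in the frame of tray3 between 0.046 and 0.122 m and x of collar_centre in the frame of tray3 between -0.122 and -0.046 m and x of block_centre in the frame of tray3 between -0.038 and 0.038 m) or (x of angle_centre in the frame of tray3 between 0.046 and 0.122 m and x of collar_centre in the frame of tray3 between -0.038 and 0.038 m and x of block_centre in the frame of tray3 between -0.122 and -0.046 m)) and y of angle_centre in the frame of tray3 between -0.038 and 0.038 m and z of angle_centre in the frame of tray3 below 0.0355 m and y of collar_centre in the frame of tray3 between -0.038 and 0.038 m and z of collar_centre in the frame of tray3 below 0.028 m and y of block_centre in the frame of tray3 between -0.038 and 0.038 m and z of block_centre in the frame of tray3 below 0.029 m and distance of each of hexbar_centre, bucking_centre from where it was at the start of the episode below 0.03 m); the robot touches nothing.
It fails at once if the hexagon bar is carried off, knocked over or pushed more than 30 mm (distance of hexbar_centre from where it was at the start of the episode above 0.03 m or angle between hexbar_centre's own z axis and vertical above 0.5 rad).
It fails at once if the bucking bar is carried off, knocked over or pushed more than 30 mm (distance of bucking_centre from where it was at the start of the episode above 0.03 m or angle between bucking_centre's own z axis and vertical above 0.5 rad).
It also fails if it takes over 120 s, if anything falls off the work surface, if the arm or the gripper's body presses on something with over 40 N, if the wrist force passes 120 N, or if a joint passes its speed limit or range.

## Working session

There is one attempt and no reset: what is moved stays moved. The work goes in short steps, Python scripts to look and compute and a tool call to move; the robot and the scene stay as the last step left them, time stands still between calls to the robot, and variables do not carry over. Pictures are saved under pics/ and viewed, at most 14 in all, crops included, and the job is handed in when it is done.

Besides the shell and the picture viewer there is one more tool, called after "Call:" in YAML: its name, and indented under it one key for each argument. arm_command: Moves the arm, as the interface text tells. Its arguments: {"type":"object","properties":{"commands":{"type":"array"}},"required":["commands"]}

```bash
mkdir -p pics; ls; cat > h.py <<'E'
import numpy as np, cv2
from station import bot
def save(c,name):
    cv2.imwrite('pics/'+name,c['img'][:,:,::-1])
E
python3 - <<'E'
from h import *
print(bot.observe())
for n in ['top','scene']:
    c=bot.capture(n); save(c,n+'0.png'); print({k:v for k,v in c.items() if k!='img'})
E
```

```text
pics
{'time': 0.0, 'joints': array([ 1.08449334e+00,  2.07441469e-01,  1.54293473e+00,  2.60712468e-05,
        1.39347268e+00, -1.50462583e-01]), 'qd': array([-0.00064196,  0.00114786, -0.00058371, -0.00126501,  0.00126884,
        0.00016217]), 'effort': array([-4.08736114e-04, -3.70862782e+01, -2.81420588e+01,  6.97132037e-02,
        3.59009276e-02, -1.59254100e-04]), 'eef_pos': array([0.18907811, 0.54212322, 0.17928779]), 'tcp_rot': array([-3.13936576e+00, -3.63560150e-04,  2.80574721e+00]), 'force': array([-0.55534932,  0.04524575,  0.86447813]), 'wrist_torque': array([0.00033501, 0.0024604 , 0.02515903]), 'grasp_force': 0.0, 'opening': 0.09393673185783218}
{'fx': 423.4177000242804, 'fy': 423.4177000242804, 'cx': 283.7337382736402, 'cy': 211.2998069726055, 'distortion': array([-0.13259927,  0.        ,  0.        ,  0.        ,  0.        ]), 'eye': array([ 0.27184612, -0.00487295,  0.99864379]), 'attitude': array([ 0.213351  ,  0.00317983, -1.60949134])}
{'fx': 530.8575172269988, 'fy': 530.8575172269988, 'cx': 292.97445253667627, 'cy': 211.76712890035364, 'distortion': array([-0.03443422,  0.        ,  0.        ,  0.        ,  0.        ]), 'eye': array([1.1667268 , 0.09998661, 0.79598189]), 'attitude': array([0.74077224, 0.0189842 , 1.70139594])}
```

View pics/top0.png

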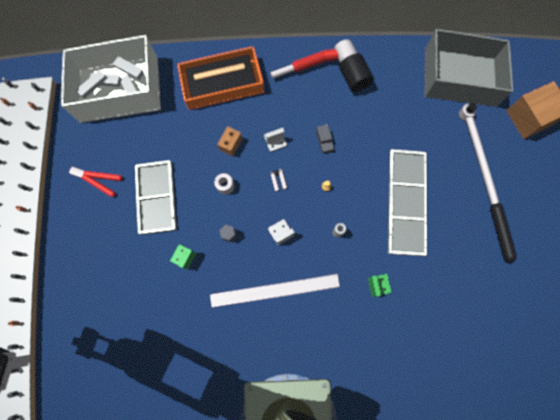

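View pics/scene0.png

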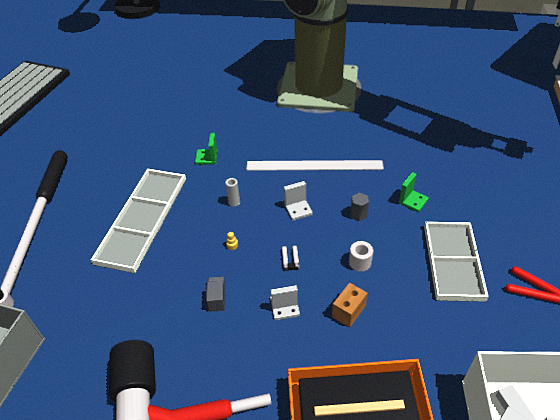

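The top view shows tray2 at about (155,197), tray3 at (408,202), and stock between them. There are two aluminium cleats, at top (275,138) and (281,231), scene (285,303) and (298,202). The green look-alikes are at top (182,256) and (380,285). I'll enlarge to tell the T from the angle.

```bash
cat >> h.py <<'E'
def R_of(a):
    from scipy.spatial.transform import Rotation as R
    return R.from_euler('xyz',a).as_matrix()
def cam(c,T=None):
    K=np.array([[c['fx'],0,c['cx']],[0,c['fy'],c['cy']],[0,0,1.]])
    if 'eye' in c: Rw,e=R_of(c['attitude']),np.array(c['eye'])
    else:
        M=T@c['T_tool_cam']; Rw,e=M[:3,:3],M[:3,3]
    return K,np.array(c['distortion'],float),Rw@np.diag([1,-1,-1.]),e
def toolT(o):
    T=np.eye(4);T[:3,:3]=R_of(o['tcp_rot']);T[:3,3]=o['eef_pos'];return T
def p2w(cm,uv,z):
    K,d,Rc,e=cm
    q=cv2.undistortPoints(np.array(uv,float).reshape(-1,1,2),K,d).reshape(-1,2)
    r=np.c_[q,np.ones(len(q))]@Rc.T
    return e+r*((z-e[2])/r[:,2])[:,None]
def w2p(cm,P):
    K,d,Rc,e=cm
    rv=cv2.Rodrigues(Rc.T)[0]
    return cv2.projectPoints(np.array(P,float).reshape(-1,3),rv,-Rc.T@e,K,d)[0].reshape(-1,2)
E
python3 - <<'E'
from h import *
a=cv2.imread('pics/scene0.png')[165:330,200:415]
cv2.imwrite('pics/s_crop.png',cv2.resize(a,None,fx=3.6,fy=3.6,interpolation=cv2.INTER_CUBIC))
c=bot.capture('top');cm=cam(c)
for n,uv,z in [('t2',[[155,197]],.016),('t2c',[[135,165],[171,160],[175,229],[138,233]],.016),('t3c',[[391,150],[426,151],[426,255],[389,251]],.016),('block',[[230,139]],.042),('cleatA',[[275,138]],.03),('buck',[[325,137]],.03),('collar',[[224,183]],.04),('clips',[[278,180]],.03),('hex',[[229,233]],.045),('cleatB',[[281,231]],.03),('tube',[[340,229]],.06),('brass',[[327,186]],.02)]:
    print(n,p2w(cm,uv,z)[:,:2].round(3).tolist())
E
```

```text
t2 [[0.532, 0.301]]
t2c [[0.617, 0.354], [0.625, 0.263], [0.452, 0.25], [0.445, 0.34]]
t3c [[0.63, -0.282], [0.625, -0.371], [0.366, -0.341], [0.38, -0.253]]
block [[0.663, 0.113]]
cleatA [[0.666, 0.004]]
buck [[0.664, -0.118]]
collar [[0.553, 0.128]]
clips [[0.558, 0.001]]
hex [[0.433, 0.117]]
cleatB [[0.435, -0.002]]
tube [[0.429, -0.135]]
brass [[0.542, -0.116]]
```

View pics/s_crop.png

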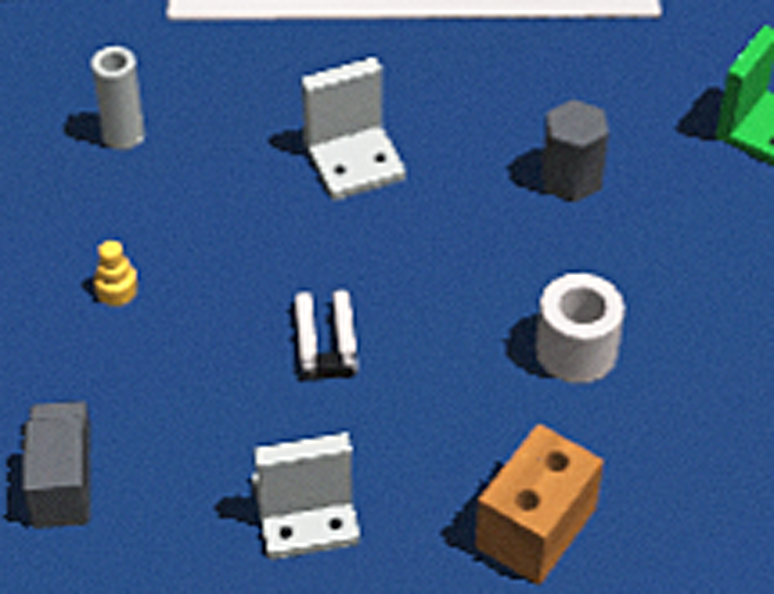

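Cleat B, crop (350,125), has its web at the far edge and a long two-hole foot, so it should be the angle. Cleat A, crop (305,490), shows a short foot in front of a thick web, so it is probably the tee. I'll confirm with the wrist camera from above.

Call:
arm_command:
  commands:
    - [0,0,0,0,0,-6.4,94]
    - [0,0,0,0,0,-6.4,94]
    - [0,0,0,0,0,-6.4,94]
    - [-20,-36,-8,0,0,0,94]
    - [-20,-36,-8,0,0,0,94]
    - [-20,-36,-8,0,0,0,94]
    - [-20,-36,-8,0,0,0,94]
    - [-20,-36,-8,0,0,0,94]
    - [-20,-36,-8,0,0,0,94]
    - [-20,-36,-8,0,0,0,94]
    - [-20,-36,-8,0,0,0,94]
    - [-20,-36,-8,0,0,0,94]
    - [-20,-36,-8,0,0,0,94]
    - [-20,-36,-8,0,0,0,94]
    - [-20,-36,-8,0,0,0,94]
    - [-20,-36,-8,0,0,0,94]
    - [-20,-36,-8,0,0,0,94]
    - [-20,-36,-8,0,0,0,94]
    - [0,0,0,0,0,0,94]

```text
time: 2.05
eef_pos: [0.4911, -0.0014, 0.3009]
tcp_rot: [-3.14, 0.001, 3.135]
force: [-0.2, 0.5, 0.1]
opening: 0.0939
grasp_force: 0.0
```

```bash
python3 - <<'E'
from h import *
o=bot.observe(); print(o['time'],o['eef_pos'],o['tcp_rot'],o['joints'])
c=bot.capture('wrist'); save(c,'w1.png'); print({k:v for k,v in c.items() if k!='img'})
import pickle; pickle.dump((o,c),open('w1.pkl','wb'))
cm=cam(c,toolT(o)); print(p2w(cm,[[0,0],[560,0],[560,420],[0,420]],0).round(3))
E
```

```text
2.05 [ 0.49112558 -0.00143118  0.30088217] [-3.13979053e+00  1.45983064e-03  3.13514833e+00] [-1.78184614e-01 -4.53934176e-02  1.56718710e+00 -1.52783846e-03
  1.61805258e+00 -1.74260880e+00]
{'fx': 352.7707101517067, 'fy': 352.7707101517067, 'cx': 276.20391603661966, 'cy': 213.44139929691136, 'distortion': array([0.02795891, 0.        , 0.        , 0.        , 0.        ]), 'T_tool_cam': array([[-5.14981740e-04,  9.72168178e-01,  2.34283520e-01,
         6.71542830e-02],
       [ 9.99999861e-01,  5.26315445e-04,  1.41475642e-05,
         1.74317943e-03],
       [-1.09553223e-04,  2.34283495e-01, -9.72168315e-01,
        -2.03324014e-01],
       [ 0.00000000e+00,  0.00000000e+00,  0.00000000e+00,
         1.00000000e+00]])}
[[ 0.268 -0.345  0.   ]
 [ 0.273  0.356  0.   ]
 [ 0.902  0.468  0.   ]
 [ 0.897 -0.463  0.   ]]
```

View pics/w1.png

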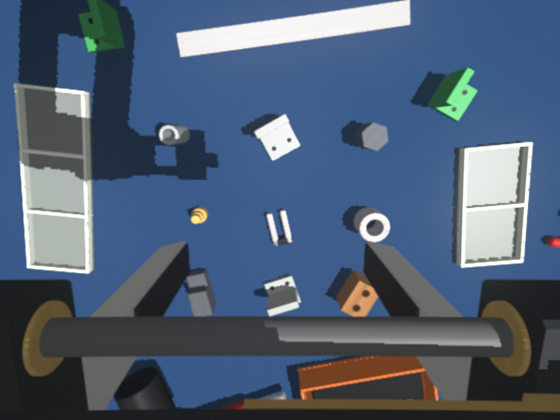

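The wrist view shows everything. The cleat at (282,295) has foot on both sides of the web: holes on the robot side here, and on the far side in the scene view. That is the tee. The cleat at (277,137) has its web at one edge, so it is the angle, in aluminium rather than green. Next is one enlarged crop to confirm and measure.

```bash
python3 - <<'E'
from h import *
a=cv2.imread('pics/w1.png')[105:325,145:405]
cv2.imwrite('pics/w1c.png',cv2.resize(cv2.convertScaleAbs(a,alpha=.9),None,fx=2.7,fy=2.7,interpolation=cv2.INTER_CUBIC))
E
```

```text
(no output)
```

View pics/w1c.png

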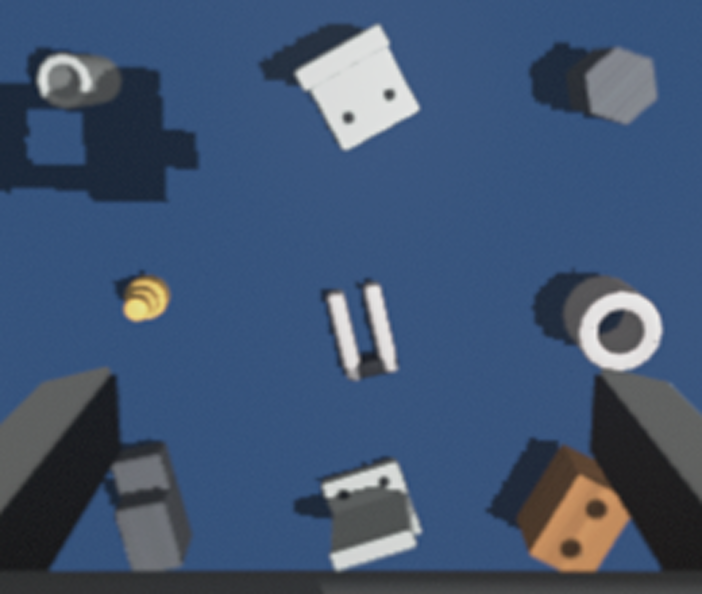

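```bash
python3 - <<'E'
from h import *
import pickle
o,c=pickle.load(open('w1.pkl','rb')); cm=cam(c,toolT(o))
def f(n,uv,z,full=False):
    uv=np.array(uv,float)
    if not full: uv=uv/2.7+[145,105]
    P=p2w(cm,uv,z)[:,:2]; print(n,(P*1000).round(0).tolist(),'mean',(P.mean(0)*1000).round(0)); return P
def yaw(d): return np.degrees(np.arctan2(d[1],d[0])).round(1)
P=f('angle web top',[[298,72],[313,90],[391,42],[380,25]],.055); print('web dir',yaw(P[0]-P[3]),yaw(P[1]-P[2]),np.linalg.norm(P[0]-P[3]),np.linalg.norm(P[0]-P[1]))
P=f('angle foot front',[[347,150],[419,107]],.008); print(yaw(P[0]-P[1]),np.linalg.norm(P[0]-P[1]))
P=f('tee web top',[[330,556],[337,571],[418,543],[412,530]],.055); print(yaw(P[0]-P[3]),np.linalg.norm(P[0]-P[3]),yaw(P[1]-P[2]))
P=f('tee foot',[[322,482],[395,458]],.008);print(yaw(P[0]-P[1]))
P=f('block',[[584,473],[530,549],[632,515]],.042); print(yaw(P[1]-P[0]),yaw(P[2]-P[0]),np.linalg.norm(P[1]-P[0]),np.linalg.norm(P[2]-P[0]),'c',(P[1]+P[2])/2)
f('block holes',[[596,509],[571,549]],.042)
f('collar',[[621,331]],.04);f('collar sides',[[579,331],[663,331]],.04);f('tube',[[63,79]],.06);f('tubesides',[[37,79],[90,79]],.06);f('hex',[[621,85]],.045)
P=f('tray2',[[462,149],[531,143],[523,262],[458,266]],.016,1);print(yaw(P[0]-P[3]),yaw(P[1]-P[2]),np.linalg.norm(P[0]-P[3]),np.linalg.norm(P[0]-P[1]))
P=f('tray3',[[15,86],[90,92],[92,272],[27,268]],.016,1);print(yaw(P[0]-P[3]),yaw(P[1]-P[2]),np.linalg.norm(P[0]-P[3]),np.linalg.norm(P[0]-P[1]))
E
```

```text
angle web top [[428.0, -25.0], [436.0, -19.0], [415.0, 17.0], [408.0, 12.0]] mean [422.  -4.]
web dir -61.5 -59.6 0.04280812828211178 0.010536538435795155
angle foot front [[468.0, -4.0], [447.0, 33.0]] mean [457.  15.]
-59.8 0.04280130567727552
tee web top [[673.0, -14.0], [682.0, -10.0], [666.0, 32.0], [659.0, 28.0]] mean [670.   9.]
-71.2 0.04484304148062998 -69.5
tee foot [[653.0, -19.0], [639.0, 22.0]] mean [646.   1.]
-70.9
block [[633.0, 119.0], [677.0, 92.0], [657.0, 145.0]] mean [656. 119.]
-31.5 47.7 0.05091771306080604 0.03553071236004321 c [0.66691279 0.11855653]
block holes [[654.0, 126.0], [677.0, 114.0]] mean [665. 120.]
collar [[557.0, 134.0]] mean [557. 134.]
collar sides [[557.0, 113.0], [557.0, 155.0]] mean [557. 134.]
tube [[431.0, -132.0]] mean [ 431. -132.]
tubesides [[431.0, -144.0], [431.0, -120.0]] mean [ 431. -132.]
hex [[436.0, 125.0]] mean [436. 125.]
tray2 [[454.0, 251.0], [447.0, 341.0], [617.0, 357.0], [623.0, 265.0]] mean [535. 303.]
-175.3 -174.6 0.16941905972822593 0.08992105378191775
tray3 [[371.0, -336.0], [378.0, -242.0], [629.0, -272.0], [622.0, -365.0]] mean [ 500. -304.]
173.4 173.1 0.2524251146407337 0.09441908730354812
```

Measured sizes match: web 43 x 10.5, block 51 x 35.5, collar 42, tube 24, trays about 170 x 90 and 252 x 92 mm. The identities are clear, so I'll write a small planner for the move rows.

```bash
cat > plan.py <<'E'
import sys; from h import *
# args: x y z(mm) yawdeg per target; prints turn rows (tool z), then shift in tool axes after turning
o=bot.observe(); p=np.array(o['eef_pos'])*1000; y=np.degrees(o['tcp_rot'][2])
print('t',round(o['time'],2),'at',p.round(1),round(y,1),'open',round(o['opening']*1000,1))
for a in sys.argv[1:]:
    t=np.array([float(v) for v in a.split(',')])
    dy=(t[3]-y+180)%360-180
    s=R_of([np.pi,0,np.radians(t[3])]).T@(t[:3]-p)
    print(a,'turn',round(-dy,1),'shift',s.round(0),'norm',np.linalg.norm(s).round(0)); p=t[:3];y=t[3]
E
python3 plan.py 422,-4,140,120 422,-4,18,120
```

```text
t 2.1 at [489.8   0.8 300.3] 179.7 open 93.8
422,-4,140,120 turn 59.7 shift [ 30. -61. 160.] norm 174.0
422,-4,18,120 turn -0.0 shift [  0.  -0. 122.] norm 122.0
```

Call:
arm_command:
  commands:
    - [0,0,0,0,0,7.5,50]
    - [0,0,0,0,0,7.5,50]
    - [0,0,0,0,0,7.5,50]
    - [0,0,0,0,0,7.5,50]
    - [0,0,0,0,0,7.5,50]
    - [0,0,0,0,0,7.5,50]
    - [0,0,0,0,0,7.5,50]
    - [0,0,0,0,0,7.5,50]
    - [6,-12,32,0,0,0,50]
    - [6,-12,32,0,0,0,50]
    - [6,-12,32,0,0,0,50]
    - [6,-12,32,0,0,0,50]
    - [6,-12,32,0,0,0,50]
    - [0,0,0,0,0,0,50]

```text
time: 3.5
eef_pos: [0.4153, 0.001, 0.1353]
tcp_rot: [-3.132, -0.009, 2.095]
force: [-0.4, -0.4, 0.5]
opening: 0.0499
grasp_force: 0.0
```

```bash
python3 - <<'E'
from h import *
o=bot.observe(); c=bot.capture('wrist'); save(c,'w2.png')
cm=cam(c,toolT(o)); print(o['eef_pos'],np.degrees(o['tcp_rot']))
u=np.array([np.cos(np.radians(-60.3)),np.sin(np.radians(-60.3)),0]);n=np.array([-u[1],u[0],0])
C=np.array([.422,-.004,.055])
P=w2p(cm,[C+s*22*u/1000+t*5*n/1000 for s,t in [(1,1),(1,-1),(-1,-1),(-1,1)]]);print(P.round(0))
im=cv2.imread('pics/w2.png'); cv2.polylines(im,[P.astype(int)],True,(0,0,255),1); cv2.imwrite('pics/w2.png',im)
E
```

```text
[0.41528159 0.00104755 0.13529666] [-179.47240894   -0.49718693  120.03008548]
[[285. 249.]
 [273. 249.]
 [274. 198.]
 [286. 198.]]
```

View pics/w2.png

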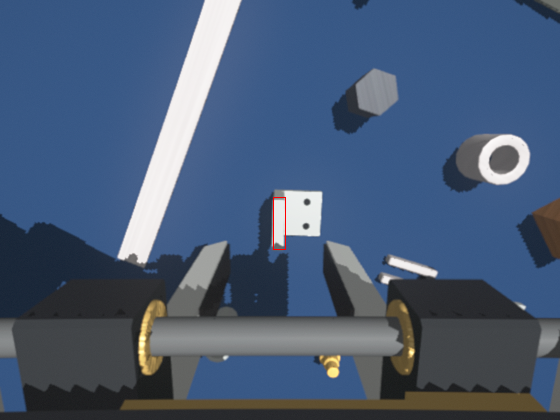

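The prediction falls on the angle's web, at (279,222). I'll correct the remaining offset and descend.

```bash
python3 plan.py 422,-4,135,120 422,-4,18,120
```

```text
t 3.55 at [4.190e+02 3.000e-01 1.384e+02] 120.0 open 50.1
422,-4,135,120 turn 0.0 shift [-5.  0.  3.] norm 6.0
422,-4,18,120 turn -0.0 shift [  0.  -0. 117.] norm 117.0
```

Call:
arm_command:
  commands:
    - [0,0,0,0,0,0,50]
    - [0,0,30,0,0,0,50]
    - [0,0,30,0,0,0,50]
    - [0,0,30,0,0,0,50]
    - [0,0,20,0,0,0,50]
    - [0,0,12,0,0,0,50]
    - [0,0,0,0,0,0,50]
    - [0,0,0,0,0,0,50]
    - [0,0,0,0,0,0,0]
    - [0,0,0,0,0,0,0]
    - [0,0,0,0,0,0,0]
    - [0,0,0,0,0,0,0]
    - [0,0,0,0,0,0,0]
    - [0,0,0,0,0,0,0]

```text
time: 4.95
eef_pos: [0.422, -0.0014, 0.0185]
tcp_rot: [-3.141, -0.0, 2.094]
force: [0.3, -1.2, 2.6]
opening: 0.0095
grasp_force: 30.0
```

```bash
python3 plan.py 422,-4,125,120 401,-300,125,156 401,-300,23,156
```

```text
t 4.95 at [422.   -1.4  18.5] 120.0 open 9.5
422,-4,125,120 turn -0.0 shift [  -2.   -1. -106.] norm 107.0
401,-300,125,156 turn -36.0 shift [-101. -279.   -0.] norm 297.0
401,-300,23,156 turn -0.0 shift [  0.  -0. 102.] norm 102.0
```

```bash
python3 plan.py 422,-4,120,120 399,-292,120,83.3 399,-292,23,83.3 399,-292,140,83.3 500,9,140,109.5
```

```text
t 4.95 at [422.   -1.4  18.5] 120.0 open 9.5
422,-4,120,120 turn -0.0 shift [  -2.   -1. -101.] norm 102.0
399,-292,120,83.3 turn 36.7 shift [-289.   11.    0.] norm 289.0
399,-292,23,83.3 turn -0.0 shift [ 0. -0. 97.] norm 97.0
399,-292,140,83.3 turn -0.0 shift [   0.    0. -117.] norm 117.0
500,9,140,109.5 turn -26.2 shift [250. 196.   0.] norm 317.0
```

Call:
arm_command:
  commands:
    - [0,0,-10,0,0,0,0]
    - [0,0,-30,0,0,0,0]
    - [0,0,-30,0,0,0,0]
    - [0,0,-30,0,0,0,0]
    - [0,0,0,0,0,7.3,0]
    - [0,0,0,0,0,7.3,0]
    - [0,0,0,0,0,7.3,0]
    - [0,0,0,0,0,7.4,0]
    - [0,0,0,0,0,7.4,0]
    - [0,0,0,0,0,0,0]

```text
time: 5.95
eef_pos: [0.4221, -0.0012, 0.1188]
tcp_rot: [3.141, -0.0, 1.453]
force: [-0.1, 0.4, -0.4]
opening: 0.0093
grasp_force: 30.0
```

Call:
arm_command:
  commands:
    - [-20,1,0,0,0,0,0]
    - [-30,1,0,0,0,0,0]
    - [-35,1,0,0,0,0,0]
    - [-35,1,0,0,0,0,0]
    - [-35,1,0,0,0,0,0]
    - [-35,2,0,0,0,0,0]
    - [-35,2,0,0,0,0,0]
    - [-35,1,0,0,0,0,0]
    - [-20,1,0,0,0,0,0]
    - [-11,0,0,0,0,0,0]
    - [0,0,0,0,0,0,0]
    - [0,0,0,0,0,0,0]

```text
time: 7.15
eef_pos: [0.3988, -0.2906, 0.1183]
tcp_rot: [-3.141, -0.001, 1.454]
force: [0.4, -0.4, -1.2]
opening: 0.0096
grasp_force: 30.0
```

```bash
python3 - <<'E'
from h import *
o=bot.observe(); c=bot.capture('wrist'); save(c,'w3.png'); print(o['eef_pos'],np.degrees(o['tcp_rot']))
import pickle; pickle.dump((o,c),open('w3.pkl','wb'))
E
```

```text
[ 0.39877479 -0.29060666  0.11825299] [-1.79968905e+02 -6.48239632e-02  8.33202804e+01]
```

View pics/w3.png

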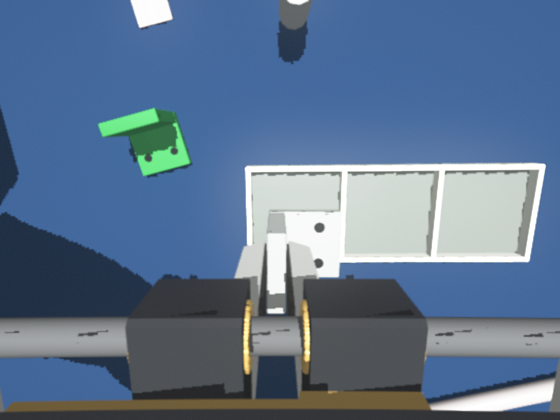

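The angle is held, and the tray lines up with it: tray corners at (247,167), (544,165), (530,261) and (249,262). I'll check the tray position from this view.

```bash
python3 - <<'E'
from h import *
import pickle
o,c=pickle.load(open('w3.pkl','rb')); cm=cam(c,toolT(o))
P=p2w(cm,[[247,167],[544,165],[530,261],[249,262]],.016)*1000
print(P.round(0)); print(P.mean(0),[np.linalg.norm(P[i]-P[i-1]).round() for i in range(4)],np.degrees(np.arctan2(*(P[1]-P[0])[1::-1])))
print(w2p(cm,[[.5+.128*a,0,0] for a in ()] or [[.3988,-.2906,.118-.0]]))
E
```

```text
[[ 378. -251.   16.]
 [ 629. -279.   16.]
 [ 622. -366.   16.]
 [ 368. -337.   16.]]
[ 499.33672531 -308.29350532   16.        ] [np.float64(87.0), np.float64(253.0), np.float64(87.0), np.float64(255.0)] -6.459004473084594
[[275.90688996 245.99178231]]
```

Call:
arm_command:
  commands:
    - [-6,0,15,0,0,0,0]
    - [0,0,30,0,0,0,0]
    - [0,0,30,0,0,0,0]
    - [0,0,15,0,0,0,0]
    - [0,0,5,0,0,0,0]
    - [0,0,0,0,0,0,0]
    - [0,0,0,0,0,0,0]
    - [0,0,0,0,0,0,35]
    - [0,0,0,0,0,0,35]
    - [0,0,0,0,0,0,35]
    - [0,0,0,0,0,0,35]
    - [0,0,-20,0,0,0,35]
    - [0,0,-40,0,0,0,50]
    - [0,0,-40,0,0,0,50]
    - [0,0,-30,0,0,0,50]
    - [0,0,0,0,0,0,50]

```text
time: 8.8
eef_pos: [0.4011, -0.3006, 0.1589]
tcp_rot: [3.133, 0.007, 1.453]
force: [0.2, -0.5, 0.2]
opening: 0.0504
grasp_force: 0.0
```

```bash
python3 plan.py 399,-297,150,109.5 669,9,150,109.5
```

```text
t 8.8 at [ 401.1 -300.6  158.9] 83.3 open 50.4
399,-297,150,109.5 turn -26.2 shift [ 4. -1.  9.] norm 10.0
669,9,150,109.5 turn -0.0 shift [198. 357.   0.] norm 408.0
```

Call:
arm_command:
  commands:
    - [0,0,0,0,0,-6.5,50]
    - [0,0,0,0,0,-6.5,50]
    - [0,0,0,0,0,-6.6,50]
    - [0,0,0,0,0,-6.6,50]
    - [15,26,0,0,0,0,50]
    - [20,36,0,0,0,0,50]
    - [20,36,0,0,0,0,50]
    - [20,36,0,0,0,0,50]
    - [20,36,0,0,0,0,50]
    - [20,36,0,0,0,0,50]
    - [20,36,0,0,0,0,50]
    - [20,36,0,0,0,0,50]
    - [20,36,0,0,0,0,50]
    - [15,26,0,0,0,0,50]
    - [8,16,0,0,0,0,50]
    - [0,0,0,0,0,0,50]
    - [0,0,0,0,0,0,50]

```text
time: 10.5
eef_pos: [0.6667, 0.0076, 0.1517]
tcp_rot: [-3.139, -0.001, 1.911]
force: [-0.2, 0.6, -0.1]
opening: 0.05
grasp_force: 0.0
```

```bash
python3 plan.py 669,9,18,109.5; python3 - <<'E'
from h import *
o=bot.observe(); c=bot.capture('wrist'); save(c,'w4.png')
cm=cam(c,toolT(o))
u=np.array([np.cos(np.radians(-70.5)),np.sin(np.radians(-70.5)),0]);n=np.array([-u[1],u[0],0])
C=np.array([.670,.009,.055])
P=w2p(cm,[C+s*22*u/1000+t*5*n/1000 for s,t in [(1,1),(1,-1),(-1,-1),(-1,1)]]);print(P.round(0))
im=cv2.imread('pics/w4.png'); cv2.polylines(im,[P.astype(int)],True,(0,0,255),1); cv2.imwrite('pics/w4.png',im)
E
```

```text
t 10.5 at [666.7   7.6 151.7] 109.5 open 50.0
669,9,18,109.5 turn -0.0 shift [  1.   3. 134.] norm 134.0
[[285. 234.]
 [274. 234.]
 [274. 185.]
 [285. 185.]]
```

View pics/w4.png

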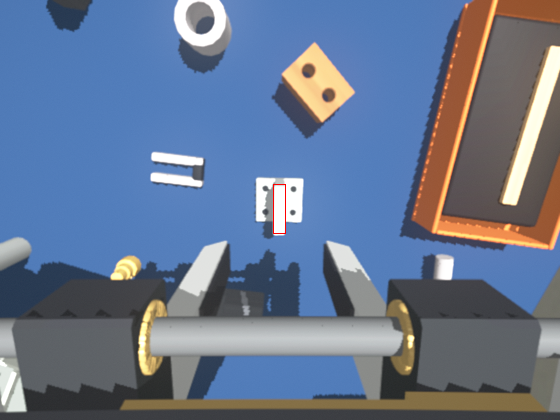

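The tee is confirmed, with foot and holes on both sides of the web at (279,205). Now I'll descend and grip it.

Call:
arm_command:
  commands:
    - [1,3,20,0,0,0,50]
    - [0,0,35,0,0,0,50]
    - [0,0,35,0,0,0,50]
    - [0,0,25,0,0,0,50]
    - [0,0,12,0,0,0,50]
    - [0,0,6,0,0,0,50]
    - [0,0,0,0,0,0,50]
    - [0,0,0,0,0,0,0]
    - [0,0,0,0,0,0,0]
    - [0,0,0,0,0,0,0]
    - [0,0,0,0,0,0,0]
    - [0,0,0,0,0,0,0]
    - [0,0,0,0,0,0,0]

```text
time: 11.85
eef_pos: [0.6703, 0.0097, 0.0205]
tcp_rot: [-3.141, 0.0, 1.911]
force: [-0.7, -1.1, 2.1]
opening: 0.0096
grasp_force: 29.8
```

```bash
python3 plan.py 669,9,120,95 577,307,120,95 577,307,24,95
```

```text
t 11.85 at [670.3   9.7  20.5] 109.5 open 9.6
669,9,120,95 turn 14.5 shift [  -1.   -1. -100.] norm 100.0
577,307,120,95 turn -0.0 shift [305. -66.  -0.] norm 312.0
577,307,24,95 turn -0.0 shift [ 0. -0. 96.] norm 96.0
```

Call:
arm_command:
  commands:
    - [0,0,-10,0,0,0,0]
    - [0,0,-30,0,0,0,0]
    - [0,0,-30,0,0,0,0]
    - [0,0,-30,0,0,0,0]
    - [0,0,0,0,0,7.2,0]
    - [0,0,0,0,0,7.3,0]
    - [20,-4,0,0,0,0,0]
    - [35,-8,0,0,0,0,0]
    - [35,-8,0,0,0,0,0]
    - [35,-8,0,0,0,0,0]
    - [35,-8,0,0,0,0,0]
    - [35,-8,0,0,0,0,0]
    - [35,-8,0,0,0,0,0]
    - [35,-8,0,0,0,0,0]
    - [25,-4,0,0,0,0,0]
    - [14,-2,0,0,0,0,0]
    - [0,0,0,0,0,0,0]
    - [0,0,0,0,0,0,0]

```text
time: 13.65
eef_pos: [0.5782, 0.3065, 0.1203]
tcp_rot: [-3.141, 0.001, 1.659]
force: [1.1, 0.5, -1.8]
opening: 0.0098
grasp_force: 29.8
```

```bash
python3 - <<'E'
from h import *
o=bot.observe(); c=bot.capture('wrist'); save(c,'w5.png'); print(o['eef_pos'],np.degrees(o['tcp_rot']))
import pickle; pickle.dump((o,c),open('w5.pkl','wb'))
E
```

```text
[0.57817331 0.30653948 0.12030542] [-1.79983586e+02  4.62594024e-02  9.50359829e+01]
```

View pics/w5.png

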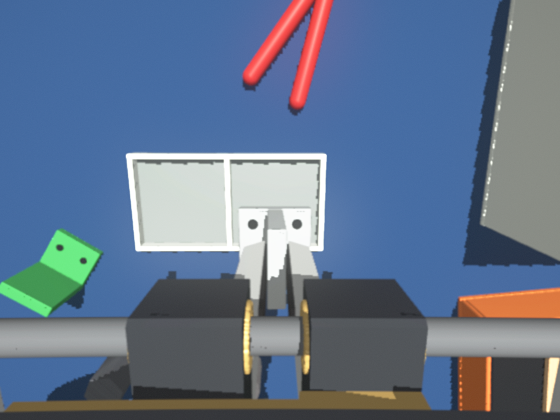

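Tray2 corners are at (127,154), (326,155), (323,250) and (133,251).

```bash
python3 - <<'E'
from h import *
import pickle
o,c=pickle.load(open('w5.pkl','rb')); cm=cam(c,toolT(o))
P=p2w(cm,[[127,154],[326,155],[323,250],[133,251]],.016)*1000
print(P.round(0)); print(P.mean(0),[np.linalg.norm(P[i]-P[i-1]).round() for i in range(4)],np.degrees(np.arctan2(*(P[1]-P[0])[1::-1])))
E
python3 plan.py 577,307,24,95
```

```text
[[447. 343.  16.]
 [617. 357.  16.]
 [625. 271.  16.]
 [452. 255.  16.]]
[535.2436145  306.43725935  16.        ] [np.float64(88.0), np.float64(171.0), np.float64(86.0), np.float64(174.0)] 4.796643780460909
t 13.7 at [578.5 305.9 120.3] 95.0 open 9.8
577,307,24,95 turn -0.0 shift [ 1. -1. 96.] norm 96.0
```

Call:
arm_command:
  commands:
    - [4,-1,15,0,0,0,0]
    - [0,0,30,0,0,0,0]
    - [0,0,30,0,0,0,0]
    - [0,0,15,0,0,0,0]
    - [0,0,5,0,0,0,0]
    - [0,0,0,0,0,0,0]
    - [0,0,0,0,0,0,0]
    - [0,0,0,0,0,0,35]
    - [0,0,0,0,0,0,35]
    - [0,0,0,0,0,0,35]
    - [0,0,0,0,0,0,35]
    - [0,0,-20,0,0,0,35]
    - [0,0,-40,0,0,0,60]
    - [0,0,-40,0,0,0,60]
    - [0,0,-25,0,0,0,60]
    - [0,0,0,0,0,0,60]
    - [0,0,0,0,0,0,60]

```text
time: 15.4
eef_pos: [0.5771, 0.3108, 0.1507]
tcp_rot: [3.141, -0.0, 1.658]
force: [-0.4, -0.6, -1.0]
opening: 0.0597
grasp_force: 0.0
```

```bash
python3 plan.py 577,310,150,150 667,119,150,150 667,119,15,150
```

```text
t 15.4 at [577.1 310.8 150.7] 95.0 open 59.7
577,310,150,150 turn -55.0 shift [-0. -1.  1.] norm 1.0
667,119,150,150 turn -0.0 shift [-173. -120.   -0.] norm 211.0
667,119,15,150 turn -0.0 shift [  0.  -0. 135.] norm 135.0
```

Call:
arm_command:
  commands:
    - [0,0,0,0,0,-7.9,60]
    - [0,0,0,0,0,-7.9,60]
    - [0,0,0,0,0,-7.9,60]
    - [0,0,0,0,0,-7.9,60]
    - [0,0,0,0,0,-7.9,60]
    - [0,0,0,0,0,-7.9,60]
    - [0,0,0,0,0,-7.9,60]
    - [-20,-14,0,0,0,0,60]
    - [-29,-20,0,0,0,0,60]
    - [-29,-20,0,0,0,0,60]
    - [-29,-20,0,0,0,0,60]
    - [-29,-20,0,0,0,0,60]
    - [-23,-16,0,0,0,0,60]
    - [-14,-10,0,0,0,0,60]
    - [0,0,0,0,0,0,60]
    - [0,0,0,0,0,0,60]

```text
time: 17.0
eef_pos: [0.6666, 0.1214, 0.149]
tcp_rot: [-3.141, -0.003, 2.622]
force: [-0.5, 0.2, -0.1]
opening: 0.0599
grasp_force: 0.0
```

```bash
python3 plan.py 667,119,15,150; python3 - <<'E'
from h import *
o=bot.observe(); c=bot.capture('wrist'); save(c,'w6.png')
cm=cam(c,toolT(o))
u=np.array([np.cos(np.radians(-29.5)),np.sin(np.radians(-29.5)),0]);n=np.array([-u[1],u[0],0])
C=np.array([.667,.119,.042])
P=w2p(cm,[C+s*26*u/1000+t*18*n/1000 for s,t in [(1,1),(1,-1),(-1,-1),(-1,1)]]);print(P.round(0))
im=cv2.imread('pics/w6.png'); cv2.polylines(im,[P.astype(int)],True,(0,0,255),1); cv2.circle(im,tuple(w2p(cm,[.557,.134,.04])[0].astype(int)),4,(0,0,255),1)
cv2.imwrite('pics/w6.png',im)
E
```

```text
t 17.0 at [666.6 121.4 149. ] 150.3 open 59.9
667,119,15,150 turn 0.3 shift [ -2.  -2. 134.] norm 134.0
[[292. 236.]
 [253. 236.]
 [252. 180.]
 [292. 179.]]
```

View pics/w6.png

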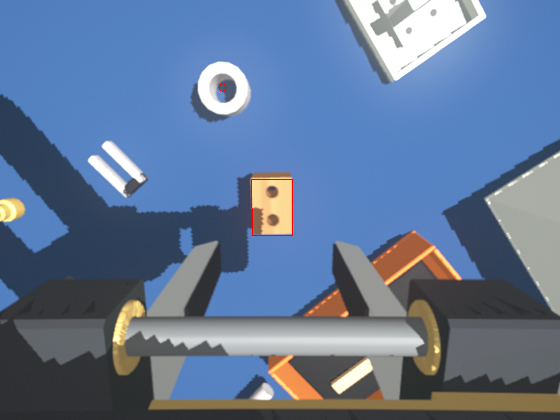

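Overlay and block coincide at (272,207), and the collar mark at (222,88) is right too. Gripping the block.

Call:
arm_command:
  commands:
    - [-2,-2,20,0,0,0,60]
    - [0,0,35,0,0,0,60]
    - [0,0,35,0,0,0,60]
    - [0,0,25,0,0,0,60]
    - [0,0,12,0,0,0,60]
    - [0,0,7,0,0,0,60]
    - [0,0,0,0,0,0,60]
    - [0,0,0,0,0,0,10]
    - [0,0,0,0,0,0,10]
    - [0,0,0,0,0,0,10]
    - [0,0,0,0,0,0,10]
    - [0,0,0,0,0,0,10]

```text
time: 18.25
eef_pos: [0.6691, 0.1178, 0.0174]
tcp_rot: [3.141, 0.001, 2.622]
force: [0.2, -0.1, 2.5]
opening: 0.0236
grasp_force: 1.2
```

```bash
python3 plan.py 667,119,130,173.5 583,-317,130,173.5 583,-317,20,173.5
```

```text
t 18.25 at [669.1 117.8  17.4] 150.3 open 23.6
667,119,130,173.5 turn -23.2 shift [   2.    1. -113.] norm 113.0
583,-317,130,173.5 turn -0.0 shift [  34. -443.   -0.] norm 444.0
583,-317,20,173.5 turn -0.0 shift [  0.  -0. 110.] norm 110.0
```

The opening of 23.6 mm is less than the block's 36 mm, so something is wrong. Looking before anything else moves.

```bash
python3 - <<'E'
from h import *
print(bot.observe()['opening'],bot.observe()['grasp_force'])
c=bot.capture('scene');a=c['img'][210:330,240:420,::-1]
d=bot.capture('wrist')['img'][60:330,150:420,::-1]
a=cv2.resize(a,(440*1,293),interpolation=cv2.INTER_CUBIC); d=cv2.resize(d,(293,293))
cv2.imwrite('pics/x1.png',np.hstack([a,d]))
print(bot.observe()['opening'],bot.observe()['grasp_force'])
E
```

```text
0.023627146223312488 1.2309703298797103
0.015617349538524955 1.6578372329999524
```

View pics/x1.png

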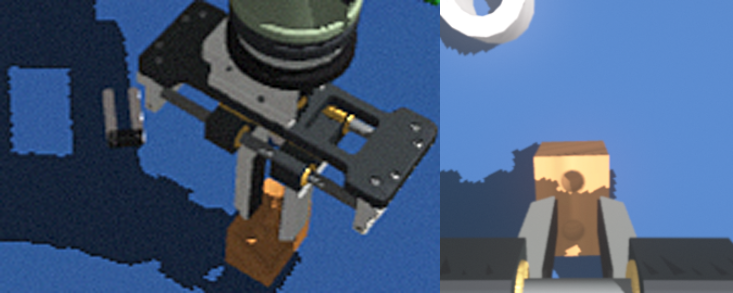

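Call:
arm_command:
  commands:
    - [0,0,0,0,0,0,60]
    - [0,0,0,0,0,0,60]
    - [0,0,0,0,0,0,60]
    - [0,0,0,0,0,0,60]
    - [0,0,0,0,0,0,60]
    - [0,0,0,0,0,0,60]
    - [0,0,0,0,0,0,60]
    - [0,0,-20,0,0,0,60]
    - [0,0,-35,0,0,0,60]
    - [0,0,-35,0,0,0,60]
    - [0,0,-35,0,0,0,60]
    - [0,0,0,0,0,0,60]
    - [0,0,0,0,0,0,60]

```text
time: 19.65
eef_pos: [0.6681, 0.1182, 0.1413]
tcp_rot: [3.141, -0.0, 2.623]
force: [0.1, -0.3, -0.3]
opening: 0.0599
grasp_force: 0.0
```

```bash
python3 - <<'E'
from h import *
import pickle
o=bot.observe(); c=bot.capture('wrist'); save(c,'w7.png'); print(o['eef_pos'],np.degrees(o['tcp_rot']),o['opening'])
pickle.dump((o,c),open('w7.pkl','wb'))
cm=cam(c,toolT(o))
im=c['img'][:,:,::-1].copy()
u=np.array([np.cos(np.radians(-29.5)),np.sin(np.radians(-29.5)),0]);n=np.array([-u[1],u[0],0])
C=np.array([.667,.119,.042])
P=w2p(cm,[C+s*26*u/1000+t*18*n/1000 for s,t in [(1,1),(1,-1),(-1,-1),(-1,1)]]);print(P.round(0))
cv2.polylines(im,[P.astype(int)],True,(0,0,255),1)
a=im[130:300,180:380]; s=bot.capture('scene')['img'][270:350,310:400,::-1]
cv2.imwrite('pics/x2.png',np.hstack([cv2.resize(a,(400,340)),cv2.resize(s,(382,340))]))
E
```

```text
[0.66814068 0.11821501 0.14126493] [ 1.79990374e+02 -2.48267100e-02  1.50260113e+02] 0.059923626802470806
[[295. 235.]
 [254. 235.]
 [253. 177.]
 [295. 177.]]
```

View pics/x2.png

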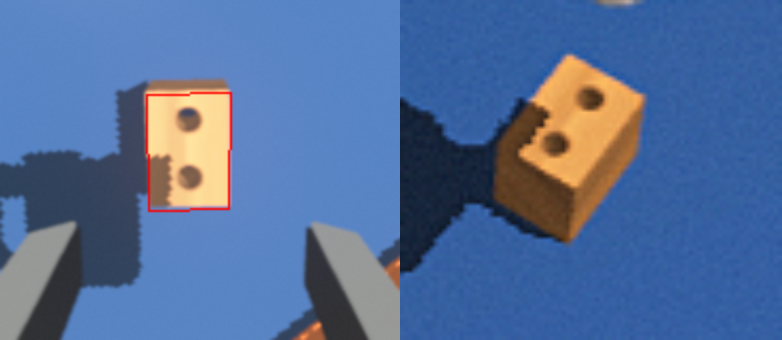

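```bash
python3 - <<'E'
from h import *
cm=cam(bot.capture('scene'))
n=np.array([np.cos(np.radians(60.3)),np.sin(np.radians(60.3)),0])
C=np.array([.669,.118,0])
for z in (.017,.042,.06): print(z,w2p(cm,[C-n*.012+[0,0,z],C+n*.012+[0,0,z]]).round(1).tolist())
u=np.array([n[1],-n[0],0]); 
B=np.array([.667,.119,.042]);print(w2p(cm,[B+a*.026*u+b*.018*n for a,b in[(1,1),(1,-1),(-1,-1),(-1,1)]]).round(1).tolist())
E
```

```text
0.017 [[344.2, 303.2], [356.0, 310.3]]
0.042 [[345.0, 295.0], [357.0, 302.2]]
0.06 [[345.5, 289.0], [357.8, 296.2]]
[[352.2, 314.0], [334.0, 302.9], [351.1, 282.1], [369.0, 292.5]]
```

The block hasn't moved, yet the fingers showed 24 mm inside its 36 mm width with almost no force, so the pads barely engaged. I'll retry with a deeper grip and full closing.

Call:
arm_command:
  commands:
    - [0,0,20,0,0,0,60]
    - [0,0,35,0,0,0,60]
    - [0,0,35,0,0,0,60]
    - [0,0,25,0,0,0,60]
    - [0,0,12,0,0,0,60]
    - [0,0,6,0,0,0,60]
    - [0,0,0,0,0,0,60]
    - [0,0,0,0,0,0,30]
    - [0,0,0,0,0,0,30]
    - [0,0,0,0,0,0,30]
    - [0,0,0,0,0,0,30]
    - [0,0,0,0,0,0,30]
    - [0,0,0,0,0,0,30]

```text
time: 21.1
eef_pos: [0.6694, 0.1179, 0.0099]
tcp_rot: [3.141, 0.002, 2.623]
force: [-1.4, -0.6, 5.6]
opening: 0.0352
grasp_force: 30.0
```

Gripped at 35.2 mm and 30 N. Carrying it to tray3's far compartment.

```bash
python3 plan.py 669,118,110,173.5 583,-317,110,173.5 583,-317,15,173.5
```

```text
t 21.1 at [669.4 117.9   9.9] 150.3 open 35.2
669,118,110,173.5 turn -23.2 shift [   0.    0. -100.] norm 100.0
583,-317,110,173.5 turn -0.0 shift [  36. -442.   -0.] norm 443.0
583,-317,15,173.5 turn -0.0 shift [ 0. -0. 95.] norm 95.0
```

Call:
arm_command:
  commands:
    - [0,0,-10,0,0,0,30]
    - [0,0,-30,0,0,0,30]
    - [0,0,-30,0,0,0,30]
    - [0,0,-30,0,0,0,30]
    - [0,0,0,0,0,-7.7,30]
    - [0,0,0,0,0,-7.7,30]
    - [0,0,0,0,0,-7.8,30]
    - [0,0,0,0,0,0,30]

```text
time: 21.9
eef_pos: [0.668, 0.1181, 0.1083]
tcp_rot: [3.141, -0.001, 3.027]
force: [-0.1, -0.1, -0.4]
opening: 0.0353
grasp_force: 30.0
```

Call:
arm_command:
  commands:
    - [2,-20,0,0,0,0,30]
    - [3,-36,0,0,0,0,30]
    - [3,-36,0,0,0,0,30]
    - [3,-36,0,0,0,0,30]
    - [3,-36,0,0,0,0,30]
    - [3,-36,0,0,0,0,30]
    - [3,-36,0,0,0,0,30]
    - [3,-36,0,0,0,0,30]
    - [3,-36,0,0,0,0,30]
    - [3,-36,0,0,0,0,30]
    - [3,-36,0,0,0,0,30]
    - [2,-32,0,0,0,0,30]
    - [1,-20,0,0,0,0,30]
    - [1,-10,0,0,0,0,30]
    - [0,0,0,0,0,0,30]
    - [0,0,0,0,0,0,30]

```text
time: 23.5
eef_pos: [0.5824, -0.3159, 0.1082]
tcp_rot: [3.141, -0.0, 3.028]
force: [-0.2, 0.1, -1.2]
opening: 0.0353
grasp_force: 30.0
```

```bash
python3 plan.py 583,-317,15,173.5
```

```text
t 23.5 at [ 582.4 -315.9  108.2] 173.5 open 35.3
583,-317,15,173.5 turn -0.0 shift [-1. -1. 93.] norm 93.0
```

Call:
arm_command:
  commands:
    - [-1,-1,15,0,0,0,30]
    - [0,0,30,0,0,0,30]
    - [0,0,30,0,0,0,30]
    - [0,0,13,0,0,0,30]
    - [0,0,5,0,0,0,30]
    - [0,0,0,0,0,0,30]
    - [0,0,0,0,0,0,30]
    - [0,0,0,0,0,0,44]
    - [0,0,0,0,0,0,44]
    - [0,0,0,0,0,0,44]
    - [0,0,-20,0,0,0,44]
    - [0,0,-40,0,0,0,66]
    - [0,0,-40,0,0,0,66]
    - [0,0,-35,0,0,0,66]
    - [0,0,0,0,0,0,66]
    - [0,0,0,0,0,0,66]

```text
time: 25.1
eef_pos: [0.5839, -0.3186, 0.1518]
tcp_rot: [-3.14, 0.002, 3.027]
force: [-0.7, -0.2, -0.1]
opening: 0.0658
grasp_force: 0.0
```

```bash
python3 plan.py 557,134,150,173.5 557,134,10,173.5
```

```text
t 25.1 at [ 583.9 -318.6  151.8] 173.5 open 65.8
557,134,150,173.5 turn -0.0 shift [ 78. 447.   2.] norm 453.0
557,134,10,173.5 turn -0.0 shift [  0.  -0. 140.] norm 140.0
```

Call:
arm_command:
  commands:
    - [4,24,0,0,0,0,66]
    - [6,36,0,0,0,0,66]
    - [6,36,0,0,0,0,66]
    - [6,36,0,0,0,0,66]
    - [6,36,0,0,0,0,66]
    - [6,36,0,0,0,0,66]
    - [6,36,0,0,0,0,66]
    - [7,36,0,0,0,0,66]
    - [7,36,0,0,0,0,66]
    - [7,36,0,0,0,0,66]
    - [6,36,0,0,0,0,66]
    - [6,33,0,0,0,0,66]
    - [4,20,0,0,0,0,66]
    - [1,10,0,0,0,0,66]
    - [0,0,0,0,0,0,66]
    - [0,0,0,0,0,0,66]

```text
time: 26.7
eef_pos: [0.5561, 0.134, 0.1493]
tcp_rot: [-3.141, -0.002, 3.027]
force: [-0.4, -0.2, -0.2]
opening: 0.0658
grasp_force: 0.0
```

```bash
python3 plan.py 557,134,10,173.5
```

```text
t 26.7 at [556.1 134.  149.3] 173.4 open 65.8
557,134,10,173.5 turn -0.1 shift [ -1.   0. 139.] norm 139.0
```

Call:
arm_command:
  commands:
    - [-1,0,20,0,0,0,66]
    - [0,0,35,0,0,0,66]
    - [0,0,35,0,0,0,66]
    - [0,0,30,0,0,0,66]
    - [0,0,13,0,0,0,66]
    - [0,0,6,0,0,0,66]
    - [0,0,0,0,0,0,66]
    - [0,0,0,0,0,0,36]
    - [0,0,0,0,0,0,36]
    - [0,0,0,0,0,0,36]
    - [0,0,0,0,0,0,36]
    - [0,0,0,0,0,0,36]
    - [0,0,0,0,0,0,36]

```text
time: 28.0
eef_pos: [0.5586, 0.1341, 0.0127]
tcp_rot: [-3.141, 0.002, 3.028]
force: [-1.3, -2.2, 6.0]
opening: 0.0394
grasp_force: 30.0
```

```bash
python3 plan.py 557,134,110,173.5 500,-308,110,173.5 500,-308,15,173.5
```

```text
t 28.0 at [558.6 134.1  12.7] 173.5 open 39.4
557,134,110,173.5 turn -0.0 shift [  2.  -0. -97.] norm 97.0
500,-308,110,173.5 turn -0.0 shift [   7. -446.   -0.] norm 446.0
500,-308,15,173.5 turn -0.0 shift [ 0. -0. 95.] norm 95.0
```

Call:
arm_command:
  commands:
    - [0,0,-10,0,0,0,36]
    - [0,0,-20,0,0,0,36]
    - [0,0,-30,0,0,0,36]
    - [0,0,-30,0,0,0,36]
    - [0,0,-10,0,0,0,36]
    - [0,0,0,0,0,0,36]
    - [0,0,0,0,0,0,36]

```text
time: 28.7
eef_pos: [0.5563, 0.1349, 0.1099]
tcp_rot: [-3.141, -0.003, 3.027]
force: [-1.2, 0.1, -2.8]
opening: 0.0394
grasp_force: 30.0
```

```bash
python3 - <<'E'
from h import *
o=bot.observe(); c=bot.capture('wrist'); d=bot.capture('scene')
cm=cam(c,toolT(o)); T=toolT(o); im=c['img'][:,:,::-1].copy()
C=T[:3,3]+[0,0,.028]; t=np.linspace(0,2*np.pi,40)
P=w2p(cm,[C+.021*np.array([np.cos(a),np.sin(a),0]) for a in t]); cv2.polylines(im,[P.astype(int)],True,(0,0,255),1)
P=w2p(cm,[C+.012*np.array([np.cos(a),np.sin(a),0]) for a in t]); cv2.polylines(im,[P.astype(int)],True,(0,255,0),1)
s=d['img'][130:290,300:500,::-1]
cv2.imwrite('pics/x3.png',np.hstack([cv2.resize(im[140:320,180:380],(400,360)),cv2.resize(s,(400,320))[:,:].copy() if 0 else cv2.copyMakeBorder(cv2.resize(s,(400,320)),0,40,0,0,0)]))
E
```

```text
(no output)
```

View pics/x3.png

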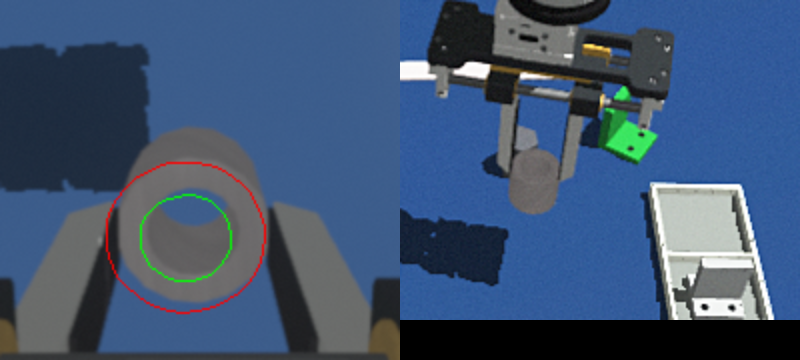

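The collar is held upright and centred to about 3 mm, and the tee stands in tray2. Carrying the collar over.

Call:
arm_command:
  commands:
    - [0,-20,0,0,0,0,36]
    - [1,-36,0,0,0,0,36]
    - [1,-36,0,0,0,0,36]
    - [1,-36,0,0,0,0,36]
    - [0,-36,0,0,0,0,36]
    - [1,-36,0,0,0,0,36]
    - [0,-36,0,0,0,0,36]
    - [1,-36,0,0,0,0,36]
    - [0,-36,0,0,0,0,36]
    - [1,-36,0,0,0,0,36]
    - [0,-36,0,0,0,0,36]
    - [1,-36,0,0,0,0,36]
    - [0,-20,0,0,0,0,36]
    - [0,-10,0,0,0,0,36]
    - [0,0,0,0,0,0,36]
    - [0,0,0,0,0,0,36]

```text
time: 30.4
eef_pos: [0.4999, -0.306, 0.1108]
tcp_rot: [3.14, -0.001, 3.028]
force: [-0.3, 0.2, -2.5]
opening: 0.0398
grasp_force: 30.0
```

```bash
python3 plan.py 500,-308,16,173.5
```

```text
t 30.4 at [ 499.9 -306.   110.8] 173.5 open 39.8
500,-308,16,173.5 turn 0.0 shift [-0. -2. 95.] norm 95.0
```

Call:
arm_command:
  commands:
    - [-2,-2,15,0,0,0,36]
    - [0,0,30,0,0,0,36]
    - [0,0,30,0,0,0,36]
    - [0,0,14,0,0,0,36]
    - [0,0,6,0,0,0,36]
    - [0,0,0,0,0,0,36]
    - [0,0,0,0,0,0,36]
    - [0,0,0,0,0,0,47]
    - [0,0,0,0,0,0,47]
    - [0,0,0,0,0,0,47]
    - [0,0,-20,0,0,0,47]
    - [0,0,-40,0,0,0,50]
    - [0,0,-40,0,0,0,50]
    - [0,0,-35,0,0,0,50]
    - [0,0,0,0,0,0,50]
    - [0,0,0,0,0,0,50]

```text
time: 32.0
eef_pos: [0.5024, -0.3105, 0.1529]
tcp_rot: [-3.14, 0.003, 3.027]
force: [0.3, 0.2, 0.6]
opening: 0.05
grasp_force: 0.0
```

```bash
python3 plan.py 431,-132,150,173.5 431,-132,25,173.5
```

```text
t 32.0 at [ 502.4 -310.5  152.9] 173.5 open 50.0
431,-132,150,173.5 turn -0.0 shift [ 91. 169.   3.] norm 192.0
431,-132,25,173.5 turn -0.0 shift [  0.  -0. 125.] norm 125.0
```

Call:
arm_command:
  commands:
    - [12,22,0,0,0,0,50]
    - [18,33,0,0,0,0,50]
    - [18,33,0,0,0,0,50]
    - [18,33,0,0,0,0,50]
    - [15,28,0,0,0,0,50]
    - [9,18,0,0,0,0,50]
    - [0,0,0,0,0,0,50]
    - [0,0,0,0,0,0,50]

```text
time: 32.8
eef_pos: [0.4314, -0.1339, 0.151]
tcp_rot: [-3.141, -0.0, 3.028]
force: [-0.4, 1.1, -0.1]
opening: 0.0501
grasp_force: 0.0
```

```bash
python3 plan.py 431,-132,22,173.5
```

```text
t 32.8 at [ 431.4 -133.9  151. ] 173.5 open 50.1
431,-132,22,173.5 turn -0.0 shift [  1.   2. 129.] norm 129.0
```

Call:
arm_command:
  commands:
    - [1,2,20,0,0,0,50]
    - [0,0,35,0,0,0,50]
    - [0,0,35,0,0,0,50]
    - [0,0,22,0,0,0,50]
    - [0,0,12,0,0,0,50]
    - [0,0,5,0,0,0,50]
    - [0,0,0,0,0,0,50]
    - [0,0,0,0,0,0,18]
    - [0,0,0,0,0,0,18]
    - [0,0,0,0,0,0,18]
    - [0,0,0,0,0,0,18]
    - [0,0,0,0,0,0,18]
    - [0,0,0,0,0,0,18]
    - [0,0,0,0,0,0,18]

```text
time: 34.2
eef_pos: [0.4312, -0.1318, 0.0231]
tcp_rot: [-3.141, 0.001, 3.028]
force: [0.3, 0.2, 4.1]
opening: 0.0229
grasp_force: 29.9
```

```bash
python3 plan.py 431,-132,122,173.5 493,303,122,173.5 493,303,27,173.5
```

```text
t 34.2 at [ 431.2 -131.8   23.1] 173.5 open 22.9
431,-132,122,173.5 turn -0.0 shift [  0.  -0. -99.] norm 99.0
493,303,122,173.5 turn -0.0 shift [-12. 439.   0.] norm 439.0
493,303,27,173.5 turn -0.0 shift [ 0. -0. 95.] norm 95.0
```

Call:
arm_command:
  commands:
    - [0,0,-10,0,0,0,18]
    - [0,0,-30,0,0,0,18]
    - [0,0,-30,0,0,0,18]
    - [0,0,-30,0,0,0,18]
    - [0,20,0,0,0,0,18]
    - [-1,36,0,0,0,0,18]
    - [-1,36,0,0,0,0,18]
    - [-1,36,0,0,0,0,18]
    - [-1,36,0,0,0,0,18]
    - [-1,36,0,0,0,0,18]
    - [-1,36,0,0,0,0,18]
    - [-1,36,0,0,0,0,18]
    - [-1,36,0,0,0,0,18]
    - [-1,36,0,0,0,0,18]
    - [-1,36,0,0,0,0,18]
    - [-1,30,0,0,0,0,18]
    - [-1,19,0,0,0,0,18]
    - [-1,10,0,0,0,0,18]
    - [0,0,0,0,0,0,18]
    - [0,0,0,0,0,0,18]

```text
time: 36.2
eef_pos: [0.493, 0.3023, 0.1221]
tcp_rot: [-3.14, -0.001, 3.027]
force: [0.0, -0.8, -1.2]
opening: 0.0229
grasp_force: 29.9
```

```bash
python3 plan.py 493,303,27,173.5
```

```text
t 36.2 at [493.  302.3 122.1] 173.4 open 22.9
493,303,27,173.5 turn -0.1 shift [ 0.  1. 95.] norm 95.0
```

Call:
arm_command:
  commands:
    - [0,1,15,0,0,0,18]
    - [0,0,30,0,0,0,18]
    - [0,0,30,0,0,0,18]
    - [0,0,14,0,0,0,18]
    - [0,0,6,0,0,0,18]
    - [0,0,0,0,0,0,18]
    - [0,0,0,0,0,0,18]
    - [0,0,0,0,0,0,36]
    - [0,0,0,0,0,0,36]
    - [0,0,0,0,0,0,36]
    - [0,0,0,0,0,0,36]
    - [0,0,-20,0,0,0,36]
    - [0,0,-40,0,0,0,40]
    - [0,0,-40,0,0,0,40]
    - [0,-20,-40,0,0,0,40]
    - [0,-35,-30,0,0,0,40]

```text
time: 37.8
eef_pos: [0.4883, 0.2507, 0.2006]
tcp_rot: [3.139, 0.004, 3.03]
force: [0.7, -1.2, -0.1]
opening: 0.0399
grasp_force: 0.0
```

Call:
arm_command:
  commands:
    - [0,-35,-20,0,0,0,40]
    - [0,-35,-10,0,0,0,40]
    - [0,-35,0,0,0,0,40]
    - [0,-35,0,0,0,0,40]
    - [0,-35,0,0,0,0,40]
    - [0,-35,0,0,0,0,40]
    - [0,-35,0,0,0,0,40]
    - [0,0,0,0,0,0,40]
    - [0,0,0,0,0,0,40]

```text
time: 38.7
eef_pos: [0.4593, 0.0058, 0.2275]
tcp_rot: [3.141, 0.0, 3.026]
force: [0.0, -0.7, -0.8]
opening: 0.0401
grasp_force: 0.0
```

```bash
python3 - <<'E'
from h import *
o=bot.observe(); print(o['eef_pos'],o['tcp_rot'])
c=bot.capture('wrist'); d=bot.capture('scene')
s=d['img'][130:340,80:500,::-1]
w=c['img'][60:290,:,::-1]
cv2.imwrite('pics/x4.png',np.vstack([cv2.resize(s,(600,300)),cv2.resize(w,(600,246))]))
E
```

```text
[0.45931253 0.00583969 0.22753337] [3.14094649e+00 2.16528364e-04 3.02552231e+00]
```

View pics/x4.png

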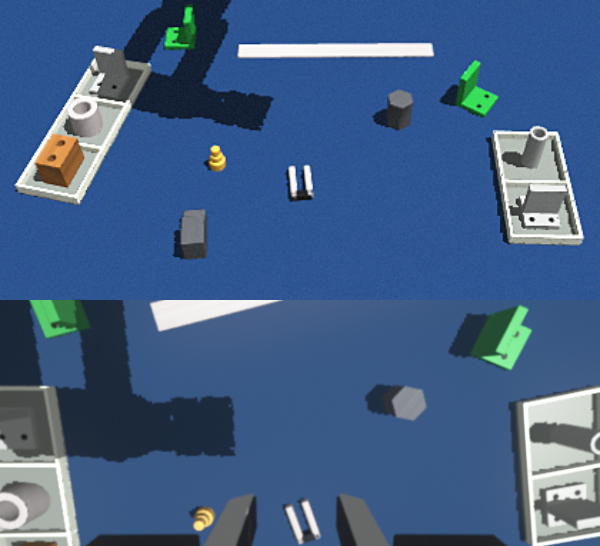

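All five pieces stand in their compartments, and the hex and bucking bars are where they were. The tube leans slightly in the picture, so I'll check that against perspective and the angle's seat too, then hand in.

```bash
python3 - <<'E'
from h import *
cm=cam(bot.capture('scene'))
f=lambda p:((w2p(cm,p)-[80,130])/.7).round(0).tolist()
print('tube base/top',f([[.493,.303,.004],[.493,.303,.064]]))
print('angle web base/top',f([[.398,-.2965,.012],[.398,-.2965,.059]]))
print('hex top',f([[.436,.125,.045]]))
E
```

```text
tube base/top [[531.0, 160.0], [540.0, 130.0]]
angle web base/top [[118.0, 71.0], [112.0, 48.0]]
hex top [[402.0, 97.0]]
```

Predicted and seen agree: tube top (540,130) against (538,132), angle web top (112,48) against about (112,50), hex top (402,97) against (400,96). Handing in.

```bash
python3 -c "
from station import bot
print(bot.sign_off())"
```

```text
the job is handed in; nothing more can be done
None
```

Both kits are made up and handed in after about 39 s of the 120 s. In the last pictures all five pieces stood upright in their own compartments, and the hexagon bar and bucking bar were where they started; sign-off returned no verdict.

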